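# Seat the vial cap with the spring capping press

## Robot

A 6-joint arm with a two-finger parallel gripper is mounted at the origin on the work surface. World frame = base frame: x ahead of the robot, y to its left, z up, the work surface at z = 0. Lengths are in mm, angles in rad, forces in N, time in s.
With the tool pointing down it reaches from about 300 to 1000 mm from the base axis. Payload 5.1 kg.
Tool frame: the origin (TCP) lies on the centre line of the jaws, within the pads' length; the fingertips stand 19 mm ahead of it and the grasp point (between the pads) is the TCP; z points along the fingers, y is the line along which they close (so a half turn about z gives the same grasp; the last joint's range is limited). The gripper opens to 95 mm and grips with 3 to 60 N. Pads are 20 mm wide; open, the fingers measure 119 mm over their backs; the gripper's body (75 mm by 180 mm) begins 59 mm behind the grasp point.
Start: joints at [-1.37, 0.124, 1.65, -0, 1.367, -0.083], TCP at [181.971, -623.996, 233.656] pointing down, gripper open.
Joint ranges: [-2.61, 2.61], [-1.02, 2.33], [0.03, 2.71], [-1.35, 4.49], [0.32, 2.68], [-2.91, 2.91]. Speed limits (rad/s): [2.57, 2.57, 3.14, 3.14, 3.14, 3.14].

## Interface

Orientations are given as a unit quaternion [x, y, z, w].
In Python, from plant import ctrl gives the robot as it stands.
- The arm moves only by the tool move_arm, never from a script. Its argument "series" is a list of rows, each a list of 5 numbers: the closure, from -1 (fully open) to 1 (shut), so that 0 is half open, then the shift along the tool's x, y, z scaled (see below), then the turn about the tool's z scaled (see below). In form: [[jaw, x, y, z, yaw], ...]. A call has 1 to 10 rows; each row is the pose to reach, as a shift and turn from the pose commanded when the call began, along the tool's axes at that moment; what a row does not reach only later rows make up. The controller multiplies each number of a shift by 0.15 m and each number of a turn by 90 degrees. A row lasts 1/10 s, in which the tool goes at most 50 mm and 8.59 degrees, less where a joint would pass 70% of its speed; a pose out of reach is approached as far as the arm can. A call with a number of a shift or a turn outside -1 to 1 is refused whole. A call with a gripper value outside its range is refused whole. The fingers move at their own pace and stop on an object; "squeeze" is the grip in N (left out, the last holds). Time passes only in rows, so rows that repeat a pose let the fingers close. It gives the time, the measured TCP pose, the force, the opening and the grip force at its end, in the units of the state.
- ctrl.get_state(): the state, without advancing time (a new reading comes with each control period).
- ctrl.camera(name): name is "side" or "top" or "wrist"; returns a dict with "frame" (384x512x3 uint8, red, green, blue), "fx", "fy", "cx", "cy" (pixels), "rvec" (rotation vector, rad) and "tvec" (3), from world to camera coordinates, as OpenCV has them. Camera axes: x right, y down, z forward; pixel columns grow to the right and rows downward; lengths in mm; the calibration is good to about 2 mm. A picture is of the moment at which its call begins. There is no depth.
- ctrl.hand_in(): hands the job in; it is judged then, once.
The state is a dict: "clock": time; "joint_positions": joint angles; "qd": joint speeds; "tau": joint torques, N m; "ee_pos": TCP position; "tool_rot": TCP orientation; "contact_force": force on the tool from outside, world axes, zero at the start; "ft_torque": the same for the moment, N m; "gripper_width": opening from 0.0 (shut) to 1.0 (fully open); "grasp_force": force on a finger pad.
Only numpy, scipy, OpenCV 4.12 (cv2) and the standard library are available. Lean on these libraries where they do the work, as an engineer would, in place of code of your own. Each camera call takes 0.05 s, during which the arm holds its last target. There are 200 camera calls.

## Task

Two identical hand presses with blue palm knobs stand on the lab bench; one holds an amber vial whose orange snap cap is still proud. Push the blue knob of the press that holds the vial straight down to its stop so that the cap is seated, keep it there for a moment, then let it spring fully back up and leave the vial in its nest. Do not press the empty press.

Things in the scene. Friction and masses are not known exactly. Their poses are not given: they have to be found in the camera images.
- loaded_knob_top (a point): Centre of the flat top of the blue round palm knob (56 mm across, 16 mm thick) of the press that holds the vial; 178 mm above the bench at rest; moves down with the knob. The press is fixed: grey base 110 x 150 mm, two columns and a white bridge 42 x 142 mm, its top 130 mm above the bench, under the knob. Nothing stands above the knob.
- loaded_plunger (a joint): Downward travel of that press's plunger and knob, in m: 0 up at rest, 0.022 at the hard stop. A spring pushes it back up: about 4 N to start it, about 11 N at the stop, and about 4 N more over the last 6 mm, where its foot pushes the cap down.
- vial_cap (a joint): How far the orange cap has been pushed down on the vial, in m: 0 as it stands proud at the start, about 0.006 when the plunger has been to its stop. It stays where it is pushed.
- vial_mid (a point): Centre, 23 mm above its foot, of the upright amber glass vial (22 mm across, 46 mm high without the orange cap) that stands loosely in the black cup under the loaded press's bridge, below the knob; z up.
- spare_plunger (a joint): Downward travel of the plunger of the other, empty press, in m: 0 up at rest, 0.022 at its stop. It looks the same as the loaded one, without a vial under its bridge, and stands at least 250 mm away from it, on the other side, left or right, of the bench's middle. Leave it up.

How it is judged:
By the outcome, as a careful person would: the job done as asked, in the order asked, and still so for the second after the job is handed in, with the robot touching nothing.
It also fails if it takes over 32 s, if anything falls off the work surface, if the arm or the gripper's body presses on something with over 40 N, if the wrist force passes 120 N, or if a joint passes its speed limit or range.

## Working session

There is one attempt and no reset: what is moved stays moved. The work goes in short steps, Python scripts to look and compute and a tool call to move; the robot and the scene stay as the last step left them, time stands still between calls to the robot, and variables do not carry over. Pictures are saved under pics/ and viewed, at most 10 in all, crops included, and the job is handed in when it is done.

Besides the shell and the picture viewer there is one more tool, called after "Request:" by a JSON object that holds its "name" and its "arguments". move_arm: Moves the arm, as the interface text tells. Its arguments: {"type":"object","properties":{"series":{"type":"array","items":{"type":"array","items":{"type":"number","minimum":-1,"maximum":1}}},"squeeze":{"type":"number"}},"required":["series"]}

```bash
mkdir -p pics
python3 - <<'E'
from plant import ctrl
import cv2,numpy as np,pickle
c={n:ctrl.camera(n) for n in("side","top")}
pickle.dump(c,open('c.pkl','wb'))
for n in c:
    print(n,{k:np.round(v,3) for k,v in c[n].items() if k!='frame'})
    cv2.imwrite(f'pics/{n}.png',c[n]['frame'][:,:,::-1])
    h=cv2.cvtColor(c[n]['frame'],cv2.COLOR_RGB2HSV)
    for nm,lo,hi in(("blue",(95,120,50),(130,255,255)),("orange",(5,150,100),(22,255,255))):
        m=cv2.inRange(h,lo,hi)
        k,_,s,ce=cv2.connectedComponentsWithStats(m)
        for i in range(1,k):
            if s[i,4]>15: print(nm,s[i],ce[i].round(1))
s=ctrl.get_state();print(s)
E
```

```text
side {'fx': np.float64(365.326), 'fy': np.float64(365.326), 'cx': np.float64(253.812), 'cy': np.float64(192.875), 'rvec': array([ 2.368, -0.509,  0.175]), 'tvec': array([-481.749,  254.617,  644.998])}
blue [203 103  25  19 370] [215.5 111.6]
blue [ 439  137   73   96 3407] [486.7 176.5]
blue [435 178  14   9  34] [441.4 182. ]
blue [437 191  10  10  32] [441.  195.2]
blue [449 190  10  10  18] [453.9 194.5]
blue [462 199   6   9  21] [464.  203.1]
blue [473 199   8   9  23] [476.9 203.5]
blue [443 200  12   5  19] [449.3 202.2]
blue [462 201  17  20  64] [470.  212.7]
blue [479 215   9  13  28] [483.7 220.5]
blue [474 221   8  10  18] [477.3 224.9]
blue [490 228   5  13  17] [492.2 233.9]
blue [502 231  10   8  23] [506.7 234.9]
blue [501 241  11   7  24] [505.5 244.5]
blue [ 284  267   39   39 1183] [302.8 286. ]
orange [  0   0  44  20 667] [19.6  8.3]
orange [ 131    0  124   36 2281] [191.6  14.6]
orange [   0   18   53   46 1842] [24.2 40.2]
orange [283 212  10  17 103] [287.7 220.1]
orange [275 218   8   7  49] [278.4 220.9]
top {'fx': np.float64(346.635), 'fy': np.float64(346
[... 539 characters left out ...]
k': 0.1, 'joint_positions': array([-1.36958864e+00,  1.24453866e-01,  1.65153316e+00, -2.61004515e-05,
        1.36749701e+00, -8.25906687e-02]), 'qd': array([ 0.00090182, -0.00072193, -0.00290809, -0.00067752,  0.00050105,
       -0.0011406 ]), 'tau': array([ 9.03683649e-04, -4.18882871e+01, -3.61095357e+01,  7.77956564e-02,
        4.61967860e-02, -5.97334065e-05]), 'ee_pos': array([ 181.86462489, -623.47216561,  232.50341878]), 'tool_rot': array([ 9.89948376e-01,  1.41426016e-01, -6.88112241e-05, -9.43272059e-04]), 'contact_force': array([0.13722586, 0.16669949, 0.05896336]), 'ft_torque': array([0.00807288, 0.00700224, 0.00891324]), 'grasp_force': 0.0, 'gripper_width': 0.9942752191795972}
```

View pics/side.png

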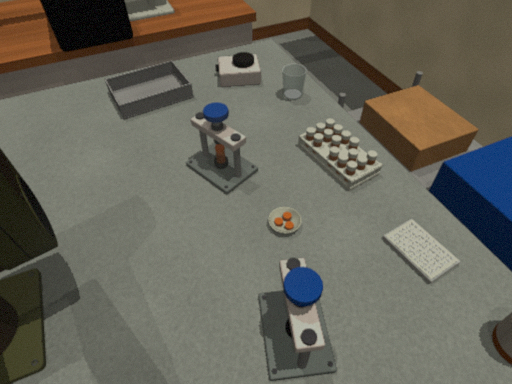

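View pics/top.png

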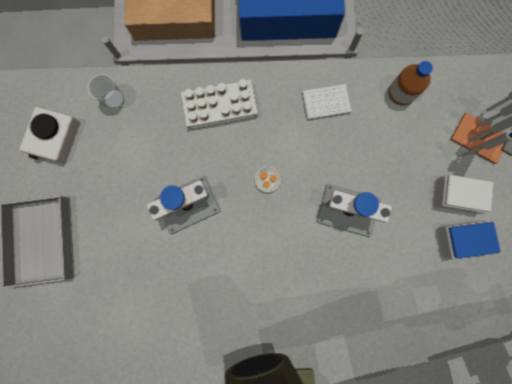

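The side view shows the amber vial under the far press (knob at about 215,112; vial at 220,150). The near press (knob at 303,286) looks empty. The far press stands near the grey tray, so in the top view it is the left one, knob at (172,197).

Run:
```python
import pickle,cv2,numpy as np
c=pickle.load(open('c.pkl','rb'))
def ray(n,u,v):
    d=c[n];K=np.array([[d['fx'],0,d['cx']],[0,d['fy'],d['cy']],[0,0,1]]);R=cv2.Rodrigues(np.array(d['rvec'],float))[0]
    o=-R.T@np.array(d['tvec']).ravel();return o,R.T@np.linalg.inv(K)@[u,v,1]
def at(n,u,v,z):
    o,r=ray(n,u,v);return (o+r*(z-o[2])/r[2]).round(1)
for p in((171.7,197.2),(365.8,203.9)):print('top',at('top',*p,176))
for p in((215.5,109.5),(303,285)):print('side',at('side',*p,174))
print('bridge L',at('top',155,209,130),at('top',201,186,130))
print('bridge ends side',at('side',199,117,130),at('side',236,138,130))
print('vial',at('side',220,150,60))
for n in c:print(n,ray(n,0,0)[0])
f=c['side']['frame'];a=f[90:200,170:280];b=f[250:384,240:350]
cv2.imwrite('pics/ab.png',np.hstack([cv2.resize(a,(390,500)),cv2.resize(b,(390,500))])[:,:,::-1])
```

```text
top [537.1 220.4 176. ]
top [ 508.6 -216.1  176. ]
side [538.4 223.7 174. ]
side [ 508.1 -219.1  174. ]
bridge L [515.8 272.1 130. ] [567.9 161.8 130. ]
bridge ends side [511.  272.3 130. ] [560.7 166.3 130. ]
vial [537.6 220.6  60. ]
side [ 351.33475784 -416.89566081  644.74488879]
top [438.02634188  19.12793908 952.72041815]
```

View pics/ab.png

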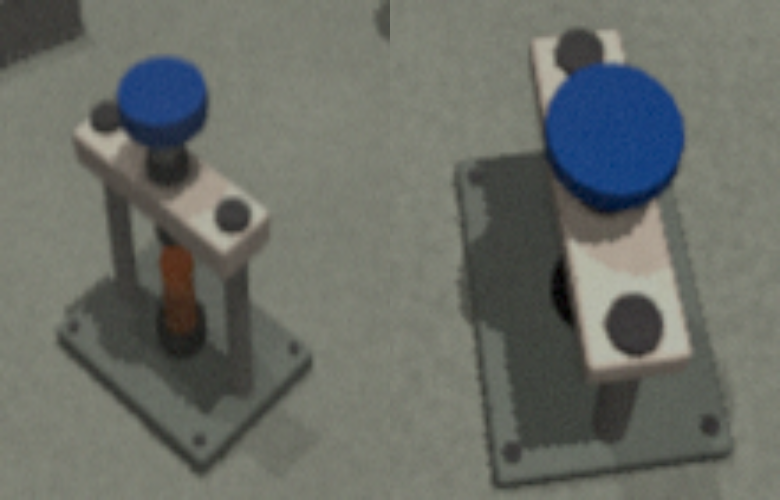

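The left crop (far press) holds the amber vial and its cap, and the right crop's press has only an empty black cup. The loaded knob top is at about (538, 221.5), and the top and side views agree. I'll go there at height with the jaws shut.

Request:
{"name": "move_arm", "arguments": {"series": [[1, 0, 0, -0.2, 0], [1, 0.771, -0.949, -0.2, 0], [1, 0.771, -0.949, -0.2, 0], [1, 0.771, -0.949, -0.2, 0], [1, 0.771, -0.949, -0.2, 0], [1, 0.771, -0.949, -0.2, 0]], "squeeze": 20}}

```text
clock: 0.7
ee_pos: [254.3, -451.8, 263.3]
tool_rot: [0.99, 0.143, 0.0, -0.0]
contact_force: [0.3, -0.5, 0.3]
gripper_width: 0.554
grasp_force: 0.0
```

Request:
{"name": "move_arm", "arguments": {"series": [[1, 0.771, -0.949, 0, 0], [1, 0.771, -0.949, 0, 0], [1, 0.771, -0.949, 0, 0], [1, 0.771, -0.949, 0, 0], [1, 0.771, -0.949, 0, 0]]}}

```text
clock: 1.2
ee_pos: [325.2, -283.8, 263.6]
tool_rot: [0.99, 0.144, 0.0, -0.0]
contact_force: [-0.6, -0.4, 1.1]
gripper_width: 0.135
grasp_force: 0.0
```

Request:
{"name": "move_arm", "arguments": {"series": [[1, 0.771, -0.949, 0, 0], [1, 0.771, -0.949, 0, 0], [1, 0.771, -0.949, 0, 0], [1, 0.771, -0.949, 0, 0], [1, 0.771, -0.949, 0, 0]]}}

```text
clock: 1.7
ee_pos: [396.5, -115.2, 263.6]
tool_rot: [0.99, 0.144, 0.0, -0.0]
contact_force: [0.9, -0.4, -0.8]
gripper_width: 0.007
grasp_force: 0.0
```

Request:
{"name": "move_arm", "arguments": {"series": [[1, 0.771, -0.949, 0, 0], [1, 0.771, -0.949, 0, 0], [1, 0.771, -0.949, 0, 0], [1, 0.771, -0.949, 0, 0], [1, 0.771, -0.949, 0, 0]]}}

```text
clock: 2.2
ee_pos: [468.0, 53.2, 263.2]
tool_rot: [0.99, 0.143, -0.0, -0.0]
contact_force: [-0.9, -0.6, -0.3]
gripper_width: 0.008
grasp_force: 0.0
```

Request:
{"name": "move_arm", "arguments": {"series": [[1, 0.771, -0.949, 0, 0], [1, 0.771, -0.949, 0, 0], [1, 0.771, -0.949, 0, 0], [1, 0.771, -0.949, 0, 0], [1, 0.771, -0.949, 0, 0], [1, 0.771, -0.949, 0, 0]]}}

```text
clock: 2.8
ee_pos: [538.6, 219.4, 262.9]
tool_rot: [0.99, 0.141, -0.001, 0.001]
contact_force: [-0.4, 0.1, -0.3]
gripper_width: 0.007
grasp_force: 0.0
```

Run:
```python
from plant import ctrl
import cv2,numpy as np
s=ctrl.get_state();print(s['ee_pos'],s['contact_force'])
im=[]
for n in("side","wrist"):
    d=ctrl.camera(n);f=d['frame']
    if n=="side": f=cv2.resize(f[40:200,150:310],(384,384))
    else:
        R=cv2.Rodrigues(np.array(d['rvec'],float))[0];t=np.array(d['tvec']).ravel();K=np.array([[d['fx'],0,d['cx']],[0,d['fy'],d['cy']],[0,0,1]])
        h=cv2.cvtColor(f,cv2.COLOR_RGB2HSV);m=cv2.inRange(h,(95,120,50),(130,255,255))
        k,_,st,ce=cv2.connectedComponentsWithStats(m)
        for i in range(1,k):
            if st[i,4]>60:
                r=R.T@np.linalg.inv(K)@[*ce[i],1];o=-R.T@t;print(st[i],ce[i],o+r*(176-o[2])/r[2])
        f=cv2.resize(f,(416,384)); 
    im.append(f)
cv2.imwrite('pics/n1.png',np.hstack(im)[:,:,::-1])
```

```text
[538.57674439 219.43736339 262.86505299] [-0.40115081  0.05068312 -0.26538642]
[ 214  166   72   70 3690] [249.09485095 199.36205962] [540.11390875 223.42246881 176.        ]
```

View pics/n1.png

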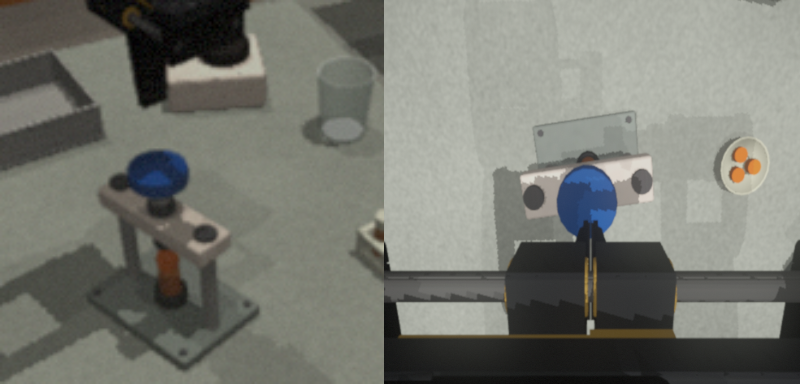

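The gripper is shut above the knob (side view: tips at about 150,100, knob at 158,175). The wrist camera puts the knob near (540, 223), so about 2 mm of correction. I'll lower gently to contact.

Request:
{"name": "move_arm", "arguments": {"series": [[1, 0.008, -0.015, 0.15, 0], [1, 0.008, -0.015, 0.3, 0], [1, 0.008, -0.015, 0.38, 0], [1, 0.008, -0.015, 0.4, 0], [1, 0.008, -0.015, 0.42, 0], [1, 0.008, -0.015, 0.44, 0], [1, 0.008, -0.015, 0.46, 0], [1, 0.008, -0.015, 0.48, 0], [1, 0.008, -0.015, 0.48, 0]]}}

```text
clock: 3.8
ee_pos: [539.0, 223.7, 192.8]
tool_rot: [0.99, 0.142, 0.001, 0.0]
contact_force: [-0.0, -1.7, 4.2]
gripper_width: 0.004
grasp_force: 2.4
```

Request:
{"name": "move_arm", "arguments": {"series": [[1, 0, 0, 0.02, 0], [1, 0, 0, 0.04, 0], [1, 0, 0, 0.06, 0], [1, 0, 0, 0.08, 0], [1, 0, 0, 0.09, 0], [1, 0, 0, 0.1, 0], [1, 0, 0, 0.11, 0], [1, 0, 0, 0.11, 0]]}}

```text
clock: 4.6
ee_pos: [539.1, 223.7, 178.3]
tool_rot: [0.99, 0.142, 0.001, 0.0]
contact_force: [-4.5, -3.4, 12.1]
gripper_width: 0.006
grasp_force: 6.2
```

Request:
{"name": "move_arm", "arguments": {"series": [[1, 0, 0, 0.01, 0], [1, 0, 0, 0.02, 0], [1, 0, 0, 0.025, 0], [1, 0, 0, 0.03, 0], [1, 0, 0, 0.03, 0]]}}

```text
clock: 5.1
ee_pos: [539.2, 223.8, 175.2]
tool_rot: [0.99, 0.142, 0.001, 0.0]
contact_force: [-8.0, -3.3, 18.1]
gripper_width: 0.002
grasp_force: 8.9
```

Request:
{"name": "move_arm", "arguments": {"series": [[1, 0, 0, 0.005, 0], [1, 0, 0, 0.01, 0], [1, 0, 0, 0.01, 0], [1, 0, 0, 0.01, 0]]}}

```text
clock: 5.5
ee_pos: [539.2, 223.8, 175.1]
tool_rot: [0.99, 0.142, 0.001, 0.0]
contact_force: [-9.7, -4.7, 23.5]
gripper_width: 0.007
grasp_force: 11.7
```

The force rises while the height stays the same, so this is the stop. I'll hold, then let it up under control.

Request:
{"name": "move_arm", "arguments": {"series": [[1, 0, 0, 0.003, 0], [1, 0, 0, 0.003, 0], [1, 0, 0, 0.003, 0], [1, 0, 0, 0.003, 0], [1, 0, 0, 0.003, 0], [1, 0, 0, 0.003, 0], [1, 0, 0, 0.003, 0], [1, 0, 0, 0.003, 0]]}}

```text
clock: 6.3
ee_pos: [539.2, 223.8, 175.1]
tool_rot: [0.99, 0.142, 0.001, 0.0]
contact_force: [-11.7, -5.8, 24.3]
gripper_width: 0.004
grasp_force: 12.5
```

Request:
{"name": "move_arm", "arguments": {"series": [[1, 0, 0, -0.03, 0], [1, 0, 0, -0.06, 0], [1, 0, 0, -0.09, 0], [1, 0, 0, -0.12, 0], [1, 0, 0, -0.15, 0], [1, 0, 0, -0.18, 0], [1, 0, 0, -0.21, 0], [1, 0, 0, -0.3, 0], [1, 0, 0, -0.6, 0], [1, 0, 0, -0.8, 0]]}}

```text
clock: 7.3
ee_pos: [538.3, 223.9, 290.8]
tool_rot: [0.99, 0.142, 0.0, -0.0]
contact_force: [0.4, 0.1, 0.9]
gripper_width: 0.008
grasp_force: 0.0
```

Request:
{"name": "move_arm", "arguments": {"series": [[1, 0, 0, 0, 0], [1, 0, 0, 0, 0], [1, 0, 0, 0, 0]]}}

```text
clock: 7.6
ee_pos: [537.5, 223.5, 286.9]
tool_rot: [0.99, 0.141, -0.001, 0.0]
contact_force: [-0.7, -0.9, -0.7]
gripper_width: 0.004
grasp_force: 0.0
```

Run:
```python
from plant import ctrl
import cv2,numpy as np,pickle
s=ctrl.get_state();print(s['ee_pos'],s['contact_force'])
f=ctrl.camera("side")['frame'];o=pickle.load(open('c.pkl','rb'))['side']['frame']
cv2.imwrite('pics/n2.png',np.hstack([cv2.resize(x[90:200,170:280],(390,500)) for x in(o,f)])[:,:,::-1])
```

```text
[537.52054103 223.54067904 286.93334399] [-0.72603075 -0.91597426 -0.72762754]
```

View pics/n2.png

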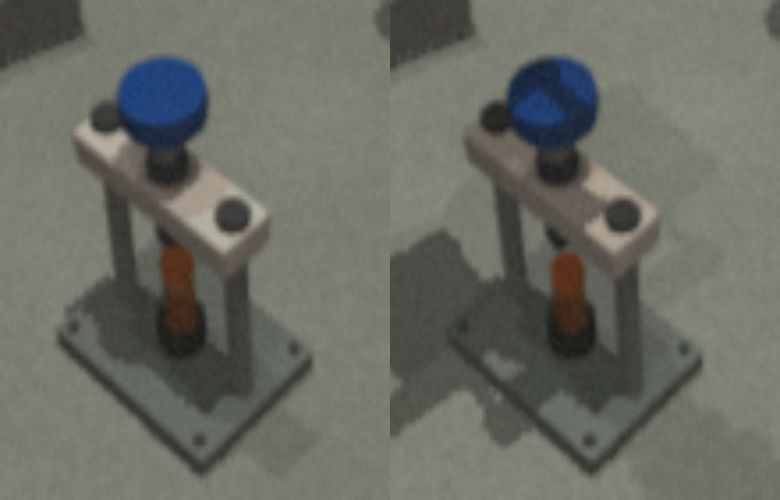

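After the press (right crop), the knob is back at its original height. The cap sits lower (top from row 247 to 255), with a gap under the plunger foot, and the vial is upright in its nest.

```bash
python3 -c "
from plant import ctrl
print(ctrl.hand_in())"
```

```text
the job is handed in; nothing more can be done
None
```

The loaded press was pushed to its stop and held for about a second, then released: its knob is fully back up, the cap is seated, the vial is upright in its nest, the empty press was not touched, and the job is handed in.

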